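Uncap the cushion blower and hold its dial at the third click

TASK

Make the bench blower blow at full: lift the loose cap off its outlet spout and stand it open side down on the bare bench (do not drop it), leaving the other things where they are. Then press the bar of the spring-return dial on the blower's side down past the first and second clicks to the third, not on towards the end stop, and finish while still holding it there, because it springs back when released.

Things in the scene. Friction and masses are not known exactly. Their poses are not given: they have to be found in the camera images.
- blower: Grey box-shaped bench blower, 180 (x) x 160 (y) x 100 mm high, fixed to the bench; origin at the centre of its underside, x away from the robot, z up, its front (-x) face towards the robot, turned by up to 0.25 rad. On top at (20, 30) mm an upright aluminium spout, 50 mm across, its rim 140 mm above the bench. The dial is on its right (-y) side. The bench within 90 mm in front of the left (+y) half of its front is always bare.
- spout_rim (a point): Centre of the open top of the spout, 140 mm above the bench; axes as the blower's.
- cap: Loose grey round cap, 60 mm across, sitting over the spout with 2 mm play all round; open below, skirt 28 mm high, of which 24 mm slip over the spout (lift it more than 24 mm to clear). On top a round knob 26 mm across that rises from 28 to 52 mm above the cap's lower edge (its neck, up to 34 mm, is 20 mm across). Origin at the centre of the lower edge, z up; about 60 g. It may be turned any way about z.
- cap_knob (a point): Centre of the cap's knob, 42 mm above the cap's lower edge: where to grip it from above.
- dial_axis (a point): Point on the dial's turning axis level with the middle of its bar, 82 mm above the bench; fixed to the blower at (-55, -114, 82) mm; the axis runs along the blower's y.
- dial_bar (a point): Middle of the dial's black cross bar: a round bar 16 mm thick and 56 mm long, lying level along the blower's y, at the end of a 72 mm steel arm that points to the front (-x) of the blower; its middle 34 mm out from the housing's right side and 24 to 37 mm in front of its front face. The arm stands 0.60 rad above level at rest; the bar's middle is then 123 mm above the bench and drops to 100, 75 and 51 mm at the first, second and third click (37 mm at the end stop).
- dial (a joint): Angle of the dial in rad: 0 at rest, growing as the bar is pressed down; clicks (soft detents) at 0.35, 0.70 and 1.05, end stop at 1.40. A spring always drives it back to 0, through the clicks; pressing at the bar takes about 3 to 8 N. A short white pointer line on the dial's face goes past four white dots on the housing under it: rest, first, second and (largest) third click.

How it is judged:
On the way, in this order (a step that is already met when the one before it is completed fails the run):
1. the cap is lifted clear of the spout by the gripper (z of cap in the frame of spout_rim above 0.002 m and contact force between the fingers and cap above 0.5 N and contact force between blower and cap below 0.1 N), for 0.1 s.
2. the cap stands open side down on the bench, let go (height (world z) of cap below 0.006 m and angle between cap's own z axis and vertical below 0.1 rad and linear speed of cap below 0.02 m/s and contact force between the fingers and cap below 0.05 N), for 0.2 s.
3. the robot presses the dial past the second click to the third (value of joint dial above 0.92 rad and contact force between any of the fingers, the arm and dial above 0.5 N), for 0.2 s.
At the end, for the whole second after the job is handed in: The robot is holding the dial at the third click (0.92 to 1.18 rad) against its spring, and the cap stands on the bench open side down (upright within 0.1 rad, lower edge within 6 mm of the bench), at rest and untouched (all of step 2 and all of step 3 and value of joint dial below 1.18 rad and contact force between the arm and cap below 0.05 N); the arm keeps its last pose, push and grip.
It fails at once if the dial is pressed (over 0.2 rad) while the cap is still on the spout (value of joint dial above 0.2 rad and distance between cap and spout_rim below 0.03 m).
It fails at once if the dial is driven well past the third click towards its end stop (over 1.27 rad) (value of joint dial above 1.27 rad).
It fails at once if the cap is dropped: let go more than 30 mm above the bench once off the spout (distance between cap and spout_rim above 0.045 m and height (world z) of cap above 0.03 m and contact force between each of the arm, the fingers and cap below 0.02 N).
It fails at once if another thing on the bench is moved by more than 30 mm (distance of any of shoe_left, tape_roll, mouse, hang_tag, note_pad, carton, stapler from where it was at the start of the episode above 0.03 m).
It also fails if it takes over 51 s, if anything falls off the work surface, if the arm or the gripper's body presses on something with over 40 N, if the wrist force passes 120 N, or if a joint passes its speed limit or range.

ROBOT

A 6-joint arm with a two-finger parallel gripper is mounted at the origin on the work surface; the furniture and walls round the work are solid. World frame = base frame: x ahead of the robot, y to its left, z up, the work surface at z = 0. Lengths are in m, angles in rad, forces in N, time in s.
With the tool pointing down it reaches from about 0.35 to 0.775 m from the base axis. Payload 7.3 kg.
Tool frame: the origin (TCP) lies midway between the tips of the shut fingers; the grasp point (between the pads) lies 19 mm behind it (robot.tcp_to_grasp is the distance from the TCP to the grasp point, in m); z points along the fingers, y is the direction in which the jaws open and shut (so a half turn about z gives the same grasp; the last joint's range is limited). The gripper opens to 92 mm and grips with 3 to 60 N. Pads are 19 mm wide; open, the fingers measure 130 mm over their backs; the gripper's body (75 mm by 190 mm) begins 47 mm behind the grasp point.
Start: joints at [1.083, 0.342, 1.524, -0, 1.275, -0.146], TCP at [0.176, 0.495, 0.227] pointing down, gripper open.
Joint ranges: [-2.53, 2.53], [-0.77, 2.02], [0.04, 2.7], [-1, 4.14], [0.28, 2.66], [-3.11, 3.11]. Speed limits (rad/s): [2.57, 2.57, 3.14, 3.14, 3.14, 3.14].

INTERFACE

Orientations are given as [roll, pitch, yaw] about the fixed x, y, z axes, in that order (R = Rz(yaw) Ry(pitch) Rx(roll)).
In Python, from cell import status, read_camera, camera_info, ticket, robot gives the robot as it stands.
- The arm moves only by the tool jog_arm, never from a script. Its argument "plan" is a list that holds one entry, the list of rows, each a list of 7 numbers: the shift along the tool's x, y, z each as a share of 0.05 m, from -1 to 1, then the turn, a rotation vector about the tool's x, y, z each as a share of 0.15 rad, from -1 to 1, then the opening, from 0 (shut) to 1 (fully open). In form: [[[x, y, z, wx, wy, wz, hand], ...]]. A call has 1 to 20 rows; each row shifts and turns the commanded pose from where the row before left it, along the tool's axes as they then stand; what a row does not reach is not made up. A row lasts 1/8 s, in which the tool goes at most 62.5 mm and 10.7 degrees, less where a joint would pass 70% of its speed; a pose out of reach is approached as far as the arm can. A call with a number of a shift or a turn outside -1 to 1 is refused whole. A call with a gripper value outside its range is refused whole. The fingers move at their own pace and stop on an object; "squeeze" is the grip in N (left out, the last holds). Time passes only in rows, so rows that do not move let the fingers close. It gives the time, the measured TCP pose, the force and the opening at its end, in the units of the state.
- status.observe(): the state, without advancing time (a new reading comes with each control period).
- read_camera(name): name is "scene" or "top"; returns (picture, depth): 420x560x3 uint8, red, green, blue; 420x560 float32, m along the optical axis (not along the pixel's ray), 0 where there is no reading.
- camera_info(name): a dict with "mtx" (3x3 intrinsics, pixels), "world_to_cam" (4x4, takes a point from world to camera coordinates). Camera axes: x right, y down, z forward; pixel columns grow to the right and rows downward; lengths in m; the calibration is good to about 2 mm. A picture is of the moment at which its call begins. camera_info takes no time and is no camera call.
- ticket.hand_in(): hands the job in, once; it reports no verdict.
The state is a dict: "time": time; "qpos": joint angles; "qvel": joint speeds; "joint_efforts": joint torques, N m; "tool_pos": TCP position; "tool_rot": TCP orientation; "contact_force": force on the tool from outside, world axes, zero at the start; "torque": the same for the moment, N m; "opening": finger opening in m.
Only numpy, scipy, OpenCV 4.12 (cv2) and the standard library are available. Lean on these libraries where they do the work, as an engineer would, in place of code of your own. Each camera call takes 0.05 s, during which the arm holds its last target.

## Working session

There is one attempt and no reset: what is moved stays moved. The work goes in short steps, Python scripts to look and compute and a tool call to move; the robot and the scene stay as the last step left them, time stands still between calls to the robot, and variables do not carry over. Pictures are saved under pics/ and viewed, and the job is handed in when it is done.

Besides the shell and the picture viewer there is one more tool, called after "Call:" by a JSON object that holds its "api" and its "payload". jog_arm: Moves the arm, as the interface text tells. Its arguments: {"type":"object","properties":{"plan":{"type":"array"},"squeeze":{"type":"number"}},"required":["plan"]}

```bash
mkdir -p pics; ls; python3 - <<'E'
from cell import status, read_camera, camera_info, ticket, robot
import cv2,numpy as np
print(status.observe()); print([a for a in dir(robot) if a[0]!='_'])
for n in ("scene","top"):
    p,d=read_camera(n); np.savez(f"pics/{n}0.npz",p=p,d=d,K=camera_info(n)["mtx"],T=camera_info(n)["world_to_cam"])
    cv2.imwrite(f"pics/{n}0.png",p[:,:,::-1]); print(camera_info(n))
E
```

```text
pics
{'time': 0.0, 'qpos': array([ 1.08300586e+00,  3.42694515e-01,  1.52502209e+00,  4.40907649e-06,
        1.27539103e+00, -1.45994817e-01]), 'qvel': array([ 0.00086346,  0.00140395, -0.00077435, -0.00017527, -0.0005803 ,
       -0.00120048]), 'joint_efforts': array([-7.41390413e-04, -4.31240916e+01, -2.44212896e+01,  7.16469577e-02,
        5.60057920e-02, -1.28123788e-04]), 'tool_pos': array([0.17575137, 0.49427605, 0.22605783]), 'tool_rot': array([-3.14009440e+00, -2.24565721e-04,  2.79979555e+00]), 'contact_force': array([-0.0979218 ,  0.42879384, -0.00971038]), 'torque': array([-0.04053741,  0.04085051, -0.00424031]), 'opening': 0.09210697944487961}
['IKError', 'tcp_to_grasp']
{'mtx': array([[529.45312706,   0.        , 281.3349654 ],
       [  0.        , 529.45312706, 212.11879736],
       [  0.        ,   0.        ,   1.        ]]), 'world_to_cam': array([[ 0.80023486, -0.59965751, -0.00591988, -0.40321333],
       [-0.46849012, -0.61897046, -0.63039081,  0.3770842 ],
       [ 0.37435435,  0.5072341 , -0.77625536,  0.69172039],
       [ 0.        ,  0.        ,  0.        ,  1.        ]])}
{'mtx': array([[463.15936641,   0.        , 274.79332649],
       [  0.        , 463.15936641, 211.34779189],
       [  0.        ,   0.        ,   1.        ]]), 'world_to_cam': array([[-0.00719205, -0.99994117, -0.00811945,  0.09354065],
       [-0.99737948,  0.0077577 , -0.07193045,  0.55958904],
       [ 0.07198921,  0.00758085, -0.9973766 ,  0.92904015],
       [ 0.        ,  0.        ,  0.        ,  1.        ]])}
```

View pics/scene0.png

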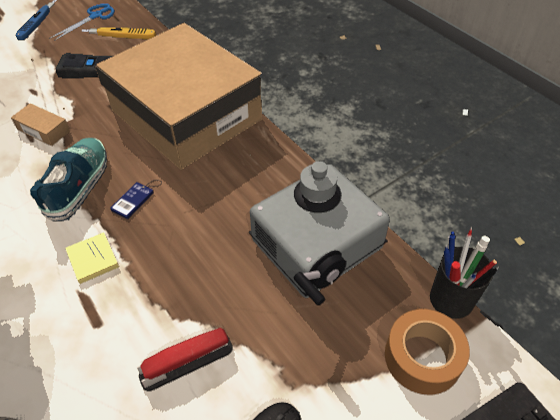

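View pics/top0.png

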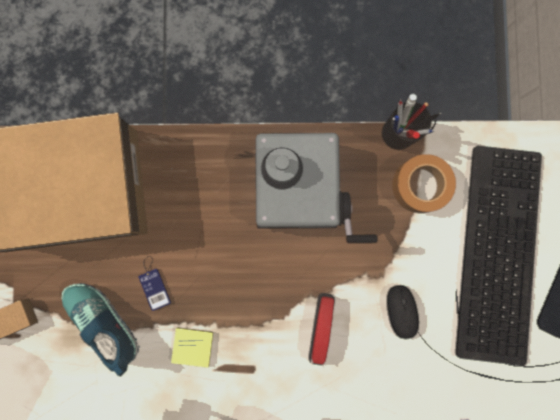

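The top view shows the blower's top face at about (256–339, 134–227), the knob at (283,160) and the black bar at (362,239). The carton is to the left, the stapler in front at (321,328), and the pen cup and tape roll are to the right.

```bash
cat > h.py <<'E'
import numpy as np,cv2
def load(n,i=0):
    z=np.load(f"pics/{n}{i}.npz"); return z['p'],z['d'],z['K'],z['T']
def world(d,K,T):
    v,u=np.mgrid[:d.shape[0],:d.shape[1]]
    c=np.stack([(u-K[0,2])/K[0,0]*d,(v-K[1,2])/K[1,1]*d,d],-1)
    return (c-T[:3,3])@T[:3,:3]
def ray(u,v,z,K,T):
    R=T[:3,:3];o=-R.T@T[:3,3];r=R.T@np.array([(u-K[0,2])/K[0,0],(v-K[1,2])/K[1,1],1]);return o+r*(z-o[2])/r[2]
def snap(i):
    from cell import read_camera,camera_info
    for n in ("scene","top"):
        p,d=read_camera(n);c=camera_info(n)
        np.savez(f"pics/{n}{i}.npz",p=p,d=d,K=c["mtx"],T=c["world_to_cam"]);cv2.imwrite(f"pics/{n}{i}.png",p[:,:,::-1])
E
python3 - <<'E'
from h import *
for n,box in (("top",(235,110,385,255)),("scene",(230,150,400,310))):
    p,d,K,T=load(n);W=world(d,K,T)
    m=np.zeros(d.shape,bool);m[box[1]:box[3],box[0]:box[2]]=1;m&=d>0
    Z=W[...,2]
    t=m&(abs(Z-.1)<.006)&((p.max(2)>70))
    t=cv2.morphologyEx(t.astype(np.uint8),cv2.MORPH_OPEN,np.ones((5,5)))>0
    r=cv2.minAreaRect(W[t][:,:2].astype(np.float32)*1000);print(n,"rect",r, "medz",np.median(Z[t]))
    print(np.round(cv2.boxPoints(r)))
    k=m&(Z>.158); q=W[k];print("knob top",k.sum(),q[:,2].max(),cv2.minEnclosingCircle(q[:,:2].astype(np.float32)*1000), np.median(q,0))
    c=m&(Z>.136)&(Z<.150); q=W[c];print("cap top",c.sum(),cv2.minEnclosingCircle(q[:,:2].astype(np.float32)*1000),np.median(q[:,2]))
p,d,K,T=load("top");W=world(d,K,T)
b=np.zeros(d.shape,bool);b[230:246,340:380]=1;b&=(W[...,2]>.08)&(W[...,2]<.15)
q=W[b];print("bar",b.sum(),cv2.minAreaRect(q[:,:2].astype(np.float32)*1000),np.percentile(q[:,2],[5,50,95]))
for nm,bx in (("stapler",(300,285,345,370)),("carton",(0,100,140,250)),("mouse",(380,280,425,345)),("tape",(395,150,460,215)),("cup",(380,90,440,150))):
    m=np.zeros(d.shape,bool);m[bx[1]:bx[3],bx[0]:bx[2]]=1;m&=(W[...,2]>.01)&(d>0);q=W[m];print(nm,q.min(0).round(3),q.max(0).round(3))
E
```

```text
top rect ((615.9169921875, 46.46174621582031), (155.19189453125, 174.5679931640625), 89.7837905883789) medz 0.09875115664067259
[[528. -31.]
 [703. -31.]
 [703. 124.]
 [529. 124.]]
knob top 170 0.17055423000153638 ((635.9972534179688, 75.85086822509766), 12.526517868041992) [0.63581553 0.07590726 0.16687264]
cap top 674 ((636.0840454101562, 76.0275650024414), 29.810178756713867) 0.1428320743743094
scene rect ((615.7740478515625, 43.56968307495117), (155.85842895507812, 177.18081665039062), 89.70242309570312) medz 0.09889634669377365
[[527. -34.]
 [704. -35.]
 [705. 121.]
 [528. 122.]]
knob top 200 0.17020109916724477 ((635.3046264648438, 73.57223510742188), 13.398600578308105) [0.63315351 0.07212103 0.1662776 ]
cap top 667 ((634.729248046875, 74.1507797241211), 30.72011947631836) 0.14279364728510355
bar 287 ((505.22564697265625, -68.33212280273438), (56.408470153808594, 23.941085815429688), 87.7342529296875) [0.11795096 0.1277757  0.13070907]
stapler [ 0.251 -0.03   0.01 ] [0.389 0.024 0.05 ]
carton [0.487 0.352 0.01 ] [0.74  0.601 0.126]
mouse [ 0.302 -0.197  0.01 ] [ 0.409 -0.136  0.041]
tape [ 0.556 -0.272  0.01 ] [ 0.672 -0.156  0.052]
cup [ 0.684 -0.247  0.01 ] [ 0.767 -0.128  0.149]
```

Call:
{"api": "jog_arm", "payload": {"plan": [[[0, 0, 0, 0, 0, -0.76, 1], [0, 0, 0, 0, 0, -0.76, 1], [0, 0, 0, 0, 0, -0.76, 1], [-0.3, -0.27, 0, 0, 0, 0, 1], [-0.54, -0.49, 0, 0, 0, 0, 1], [-0.57, -0.52, 0, 0, 0, 0, 1], [-0.57, -0.52, 0, 0, 0, 0, 1], [-0.57, -0.52, 0, 0, 0, 0, 1], [-0.57, -0.52, 0, 0, 0, 0, 1], [-0.57, -0.52, 0, 0, 0, 0, 1], [-0.57, -0.52, 0, 0, 0, 0, 1], [-0.57, -0.52, 0, 0, 0, 0, 1], [-0.57, -0.52, 0, 0, 0, 0, 1], [-0.57, -0.52, 0, 0, 0, 0, 1], [-0.57, -0.52, 0, 0, 0, 0, 1], [-0.57, -0.52, 0, 0, 0, 0, 1], [-0.57, -0.52, 0, 0, 0, 0, 1], [-0.57, -0.52, 0, 0, 0, 0, 1], [-0.54, -0.49, 0, 0, 0, 0, 1], [-0.3, -0.27, 0, 0, 0, 0, 1]]], "squeeze": 20}}

```text
time: 2.6
tool_pos: [0.6314, 0.0792, 0.2258]
tool_rot: [-3.141, -0.001, 3.14]
contact_force: [-0.6, -0.0, -0.0]
opening: 0.0914
```

Call:
{"api": "jog_arm", "payload": {"plan": [[[0, 0, 0, 0, 0, 0, 1], [0, 0, 0, 0, 0, 0, 1]]]}}

```text
time: 2.85
tool_pos: [0.6298, 0.0814, 0.2264]
tool_rot: [3.141, -0.001, -3.141]
contact_force: [-0.7, 0.9, -0.5]
opening: 0.0921
```

Call:
{"api": "jog_arm", "payload": {"plan": [[[-0.11, -0.13, 0, 0, 0, 0, 1], [0, 0, 0.3, 0, 0, 0, 1], [0, 0, 0.4, 0, 0, 0, 1], [0, 0, 0.4, 0, 0, 0, 1], [0, 0, 0.3, 0, 0, 0, 1], [0, 0, 0.12, 0, 0, 0, 1], [0, 0, 0, 0, 0, 0, 1], [0, 0, 0, 0, 0, 0, 1]]]}}

```text
time: 3.85
tool_pos: [0.6365, 0.0743, 0.1515]
tool_rot: [3.141, 0.001, -3.141]
contact_force: [0.3, -0.8, 0.3]
opening: 0.0919
```

```bash
python3 -c "
from h import *
snap(1)
from cell import status;print(status.observe())"
```

```text
{'time': 3.95, 'qpos': array([-3.41020631e-03,  6.14084940e-01,  1.28680628e+00,  9.35918255e-05,
        1.23921379e+00, -1.57445710e+00]), 'qvel': array([ 0.00201198, -0.00051434,  0.0010108 , -0.00058165,  0.00061249,
       -0.00131236]), 'joint_efforts': array([ 2.74999918e-03, -5.59225380e+01, -2.39730567e+01, -3.42615671e-02,
        7.68460357e-02,  6.65263565e-05]), 'tool_pos': array([0.6364419 , 0.07425819, 0.1515068 ]), 'tool_rot': array([ 3.14150956e+00,  1.48794791e-03, -3.14137255e+00]), 'contact_force': array([ 1.06260933, -0.38308379, -0.02537086]), 'torque': array([ 0.01229906, -0.04621234, -0.02625521]), 'opening': 0.09139478608718414}
```

View pics/scene1.png

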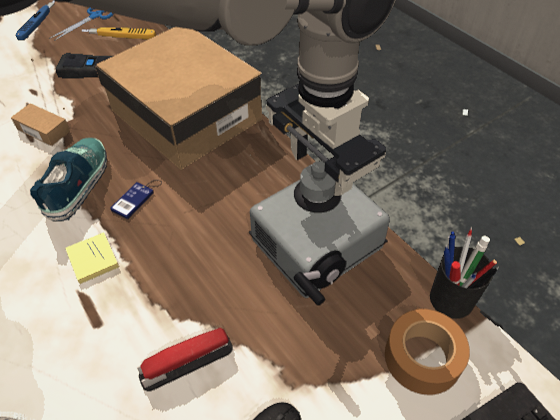

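The scene view shows the fingers straddling the knob at about (318,170). I'm closing on it now.

Call:
{"api": "jog_arm", "payload": {"plan": [[[0, 0, 0.03, 0, 0, 0, 0.5], [0, 0, 0, 0, 0, 0, 0.3], [0, 0, 0, 0, 0, 0, 0], [0, 0, 0, 0, 0, 0, 0], [0, 0, 0, 0, 0, 0, 0], [0, 0, 0, 0, 0, 0, 0], [0, 0, 0, 0, 0, 0, 0], [0, 0, 0, 0, 0, 0, 0]]]}}

```text
time: 4.95
tool_pos: [0.6361, 0.0747, 0.1493]
tool_rot: [3.141, 0.0, -3.141]
contact_force: [0.2, 1.8, 0.7]
opening: 0.025
```

Opening is 25 mm, so the knob is gripped. Next I lift.

Call:
{"api": "jog_arm", "payload": {"plan": [[[0, 0, -0.1, 0, 0, 0, 0], [0, 0, -0.2, 0, 0, 0, 0], [0, 0, -0.2, 0, 0, 0, 0], [0, 0, -0.3, 0, 0, 0, 0], [0, 0, -0.3, 0, 0, 0, 0], [0, 0, -0.2, 0, 0, 0, 0], [0, 0, -0.1, 0, 0, 0, 0], [0, 0, 0, 0, 0, 0, 0], [0, 0, 0, 0, 0, 0, 0]]]}}

```text
time: 6.08
tool_pos: [0.6358, 0.0743, 0.2186]
tool_rot: [3.142, -0.001, -3.141]
contact_force: [0.0, 0.3, -0.8]
opening: 0.0252
```

```bash
python3 -c "
from h import *
snap(2)
from cell import status;s=status.observe();print(s['tool_pos'],s['opening'])"
```

```text
[0.63579796 0.0742664  0.21860332] 0.025285169663107863
```

View pics/scene2.png

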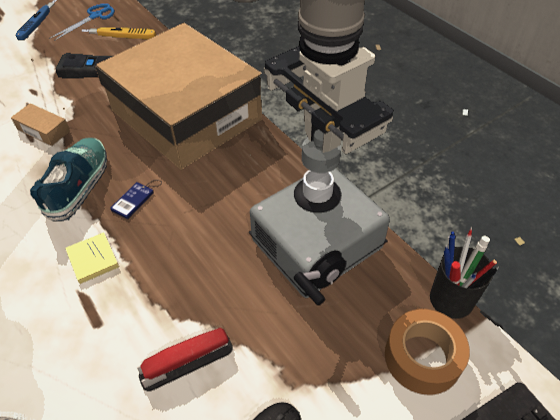

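The scene view shows the bright spout rim exposed at (320,182) and the cap hanging upright in the fingers at (322,153). I'll carry it to the bare front-left area.

Call:
{"api": "jog_arm", "payload": {"plan": [[[0.2, 0.03, 0, 0, 0, 0, 0], [0.4, 0.05, 0, 0, 0, 0, 0], [0.5, 0.06, 0, 0, 0, 0, 0], [0.5, 0.06, 0, 0, 0, 0, 0], [0.5, 0.07, 0, 0, 0, 0, 0], [0.5, 0.07, 0, 0, 0, 0, 0], [0.4, 0.05, 0, 0, 0, 0, 0], [0.2, 0.03, 0, 0, 0, 0, 0], [0, 0, 0, 0, 0, 0, 0], [0, 0, 0.3, 0, 0, 0, 0], [0, 0, 0.5, 0, 0, 0, 0], [0, 0, 0.6, 0, 0, 0, 0], [0, 0, 0.6, 0, 0, 0, 0], [0, 0, 0.5, 0, 0, 0, 0], [0, 0, 0.4, 0, 0, 0, 0], [0, 0, 0.2, 0, 0, 0, 0], [0, 0, 0.1, 0, 0, 0, 0], [0, 0, 0, 0, 0, 0, 0], [0, 0, 0, 0, 0, 0, 0]]]}}

```text
time: 8.55
tool_pos: [0.4766, 0.0952, 0.0598]
tool_rot: [3.141, 0.001, -3.141]
contact_force: [-0.8, 0.2, -0.8]
opening: 0.025
```

```bash
python3 -c "
from h import *
snap(3)
from cell import status;s=status.observe();print(s['tool_pos'],s['opening'],s['contact_force'])"
```

```text
[0.47644288 0.09526389 0.0597922 ] 0.0248535898672802 [ 0.05557235  0.62456838 -0.90300743]
```

View pics/scene3.png

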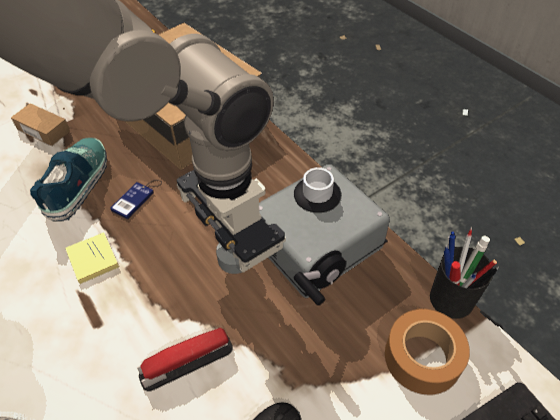

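The cap is still gripped, with its lower edge about 26 mm above the bare bench at (232,262). Lowering gently.

Call:
{"api": "jog_arm", "payload": {"plan": [[[0, 0, 0.15, 0, 0, 0, 0], [0, 0, 0.15, 0, 0, 0, 0], [0, 0, 0.1, 0, 0, 0, 0], [0, 0, 0.06, 0, 0, 0, 0], [0, 0, 0.04, 0, 0, 0, 0], [0, 0, 0, 0, 0, 0, 0], [0, 0, 0, 0, 0, 0, 0]]]}}

```text
time: 9.52
tool_pos: [0.4762, 0.0952, 0.0344]
tool_rot: [3.142, 0.0, -3.141]
contact_force: [0.0, -0.4, -0.1]
opening: 0.0249
```

Call:
{"api": "jog_arm", "payload": {"plan": [[[0, 0, 0.02, 0, 0, 0, 0], [0, 0, 0.02, 0, 0, 0, 0], [0, 0, 0, 0, 0, 0, 0]]]}}

```text
time: 9.9
tool_pos: [0.4762, 0.0953, 0.0331]
tool_rot: [3.141, 0.001, -3.141]
contact_force: [-2.2, -1.1, 8.2]
opening: 0.0248
```

An 8 N upward force shows the cap is on the bench. Releasing and rising.

Call:
{"api": "jog_arm", "payload": {"plan": [[[0, 0, -0.01, 0, 0, 0, 0.3], [0, 0, 0, 0, 0, 0, 0.5], [0, 0, 0, 0, 0, 0, 0.7], [0, 0, 0, 0, 0, 0, 0.7], [0, 0, 0, 0, 0, 0, 0.7], [0, 0, -0.2, 0, 0, 0, 0.7], [0, 0, -0.4, 0, 0, 0, 0.7], [0, 0, -0.6, 0, 0, 0, 0.7], [0, 0, -0.6, 0, 0, 0, 0.7], [0, 0, -0.6, 0, 0, 0, 0.7], [0, 0, -0.4, 0, 0, 0, 0.7], [0, 0, -0.2, 0, 0, 0, 0.7], [0, 0, 0, 0, 0, 0, 0]]]}}

```text
time: 11.52
tool_pos: [0.4762, 0.0952, 0.1832]
tool_rot: [3.141, 0.001, -3.141]
contact_force: [-1.0, 0.3, -0.3]
opening: 0.0582
```

```bash
python3 -c "
from h import *
snap(4)
from cell import status;s=status.observe();print(s['tool_pos'],s['opening'],s['contact_force'])"
```

```text
[0.47558149 0.09520255 0.18206349] 0.05086623853991207 [ 0.97638362 -0.08528024 -0.90526597]
```

View pics/scene4.png

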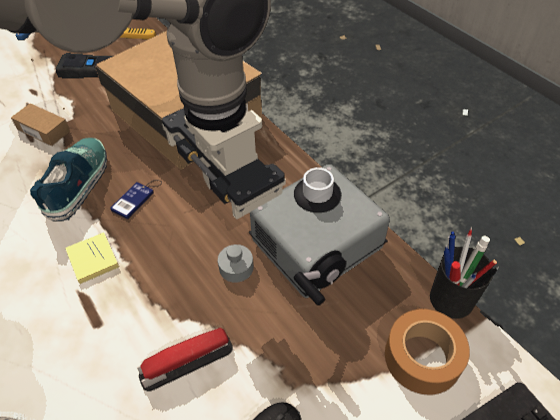

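The cap stands open side down at (235,262), the fingers are clear of it, and the dial is still at rest. Next I move over the bar with the fingers shut.

Call:
{"api": "jog_arm", "payload": {"plan": [[[-0.03, -0.2, 0, 0, 0, 0, 0], [-0.04, -0.4, 0, 0, 0, 0, 0], [-0.06, -0.5, 0, 0, 0, 0, 0], [-0.06, -0.6, 0, 0, 0, 0, 0], [-0.06, -0.6, 0, 0, 0, 0, 0], [-0.06, -0.5, 0, 0, 0, 0, 0], [-0.04, -0.4, 0, 0, 0, 0, 0], [-0.03, -0.14, 0, 0, 0, 0, 0], [0, 0, 0.2, 0, 0, 0, 0], [0, 0, 0.3, 0, 0, 0, 0], [0, 0, 0.2, 0, 0, 0, 0], [0, 0, 0, 0, 0, 0, 0], [0, 0, 0, 0, 0, 0, 0]]]}}

```text
time: 13.25
tool_pos: [0.4953, -0.0716, 0.148]
tool_rot: [-3.142, 0.0, -3.141]
contact_force: [-0.1, 1.0, -0.1]
opening: 0.0004
```

```bash
python3 -c "
from h import *
snap(5)
from cell import status;s=status.observe();print(s['tool_pos'],s['opening'],s['contact_force'])
p,d,K,T=load('scene',5);cv2.imwrite('pics/z5.png',cv2.resize(p[180:330,220:420,::-1],None,fx=4,fy=4))"
```

```text
[ 0.4954143  -0.07172993  0.14818362] 0.0003082442624640613 [ 0.04617938 -0.65518613 -0.23771721]
```

View pics/z5.png

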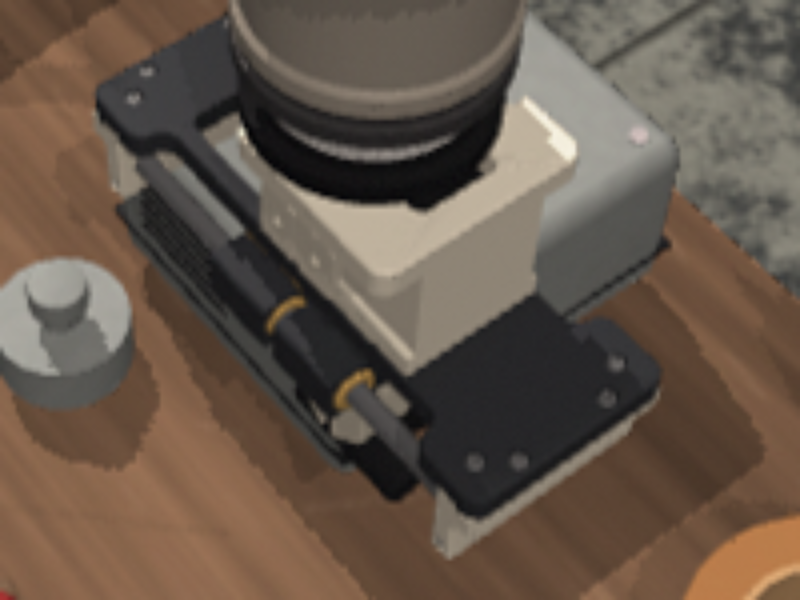

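The fingers are above the black bar, whose free end shows at about (390,470) in the crop. Pressing down slowly, stopping short of the target first.

Call:
{"api": "jog_arm", "payload": {"plan": [[[0, 0, 0.15, 0, 0, 0, 0], [0, 0, 0.15, 0, 0, 0, 0], [0, 0, 0.15, 0, 0, 0, 0], [0, 0, 0.15, 0, 0, 0, 0], [0, 0, 0.15, 0, 0, 0, 0], [0, 0, 0.15, 0, 0, 0, 0], [0, 0, 0.15, 0, 0, 0, 0], [0, 0, 0, 0, 0, 0, 0]]]}}

```text
time: 14.35
tool_pos: [0.4943, -0.0717, 0.0946]
tool_rot: [3.141, -0.002, -3.141]
contact_force: [-3.6, -0.7, 4.7]
opening: 0.0005
```

Call:
{"api": "jog_arm", "payload": {"plan": [[[0, 0, 0.12, 0, 0, 0, 0], [0, 0, 0.12, 0, 0, 0, 0], [0, 0, 0.12, 0, 0, 0, 0], [0, 0, 0.12, 0, 0, 0, 0], [0, 0, 0.08, 0, 0, 0, 0], [0, 0, 0.06, 0, 0, 0, 0], [0, 0, 0, 0, 0, 0, 0]]]}}

```text
time: 15.22
tool_pos: [0.4968, -0.0718, 0.0646]
tool_rot: [-3.141, 0.004, 3.142]
contact_force: [2.1, 1.9, 5.0]
opening: 0.0007
```

```bash
python3 -c "
from h import *
snap(6)
from cell import status;s=status.observe();print(s['tool_pos'],s['opening'],s['contact_force'])
p,d,K,T=load('scene',6);cv2.imwrite('pics/z6.png',cv2.resize(p[180:330,220:420,::-1],None,fx=4,fy=4))
p,d,K,T=load('top',6);cv2.imwrite('pics/t6.png',cv2.resize(p[120:270,240:400,::-1],None,fx=4,fy=4))"
```

```text
[ 0.49674828 -0.07184444  0.06470482] 0.00043484991432353546 [3.64232376 1.40660993 4.6381481 ]
```

View pics/z6.png

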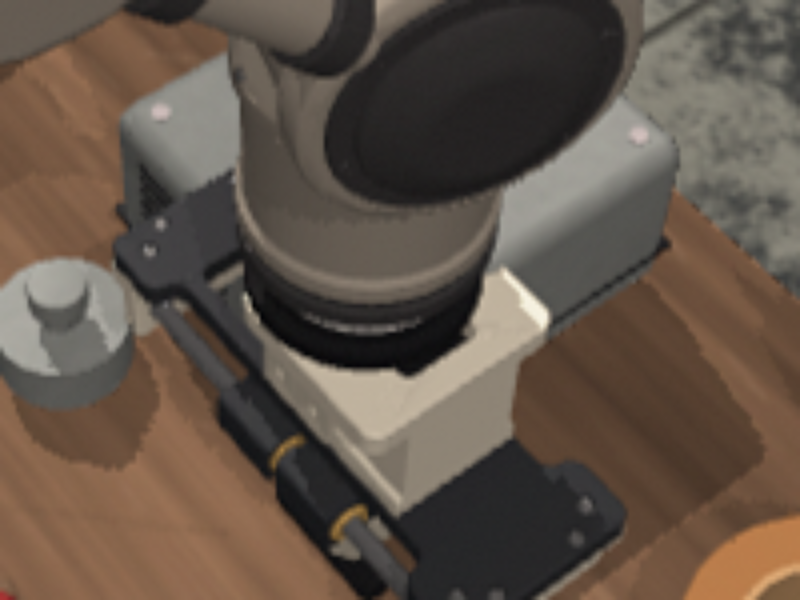

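View pics/t6.png

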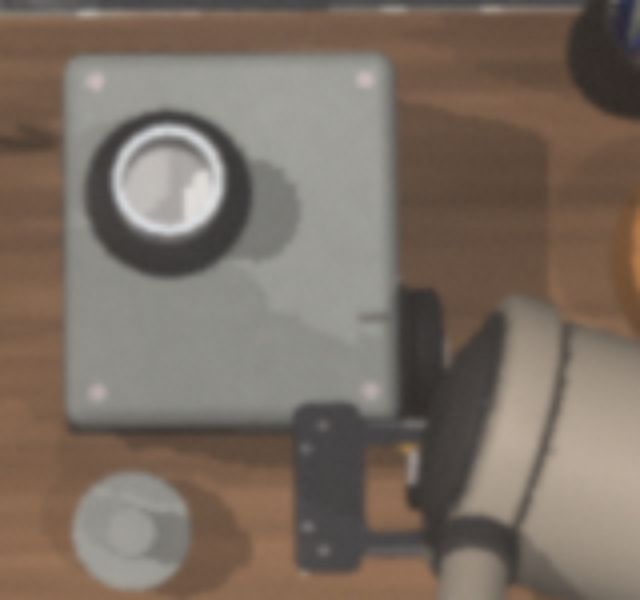

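The cap stands undisturbed, and the fingers press the bar with about 5 N at TCP z = 0.065. Going the last 5–6 mm.

Call:
{"api": "jog_arm", "payload": {"plan": [[[0, 0, 0.04, 0, 0, 0, 0], [0, 0, 0.04, 0, 0, 0, 0], [0, 0, 0.03, 0, 0, 0, 0], [0, 0, 0, 0, 0, 0, 0], [0, 0, 0, 0, 0, 0, 0], [0, 0, 0, 0, 0, 0, 0]]]}}

```text
time: 16.08
tool_pos: [0.4973, -0.0721, 0.0596]
tool_rot: [-3.141, 0.005, 3.142]
contact_force: [3.2, 1.3, 6.0]
opening: 0.0002
```

```bash
python3 -c "
from h import *
snap(7)
from cell import status;s=status.observe();print(s['tool_pos'],s['tool_rot'],s['contact_force'])
p,d,K,T=load('scene',7);W=world(d,K,T)
# bar end visibility: dark pts near bar
m=(abs(W[...,0]-.497)<.03)&(W[...,1]>-.11)&(W[...,1]<-.03)&(W[...,2]>.02)&(W[...,2]<.075)&(d>0)
v,u=np.nonzero(m);print(m.sum())
for a,b in list(zip(v,u))[::max(1,len(v)//25)]: print(b,a,W[a,b].round(3),p[a,b])
cv2.imwrite('pics/z7.png',cv2.resize(p[230:350,260:400,::-1],None,fx=5,fy=5))"
```

```text
[ 0.49735471 -0.07210476  0.05960052] [-3.1407295   0.00530278  3.14151599] [3.52342058 0.7404296  6.17474566]
102
291 307 [ 0.488 -0.047  0.051] [75 57 44]
317 315 [ 0.502 -0.09   0.074] [91 80 71]
305 318 [ 0.487 -0.082  0.07 ] [117 109  98]
303 319 [ 0.486 -0.078  0.061] [105  97  87]
302 320 [ 0.488 -0.073  0.049] [81 59 45]
306 320 [ 0.487 -0.084  0.068] [101  93  83]
304 321 [ 0.488 -0.078  0.054] [ 9 11 15]
308 321 [ 0.486 -0.089  0.072] [75 69 62]
305 322 [ 0.488 -0.081  0.055] [11 12 15]
309 322 [ 0.492 -0.085  0.056] [16 16 17]
306 323 [ 0.489 -0.082  0.052] [13 14 16]
310 323 [ 0.492 -0.088  0.058] [20 20 21]
307 324 [ 0.489 -0.084  0.053] [13 13 14]
311 324 [ 0.492 -0.09   0.057] [21 21 22]
308 325 [ 0.488 -0.088  0.055] [13 13 17]
312 325 [ 0.492 -0.092  0.058] [20 17 20]
308 326 [ 0.488 -0.088  0.054] [37 29 25]
312 326 [ 0.491 -0.093  0.057] [21 19 19]
308 327 [ 0.488 -0.088  0.049] [86 64 49]
312 327 [ 0.49  -0.094  0.057] [20 18 20]
309 328 [ 0.487 -0.091  0.052] [76 57 43]
313 328 [ 0.49  -0.097  0.057] [19 17 18]
310 329 [ 0.487 -0.093  0.053] [59 45 35]
314 329 [ 0.492 -0.097  0.052] [15 13 14]
312 330 [ 0.489 -0.096  0.052] [28 23 22]
312 331 [ 0.488 -0.097  0.05 ] [95 71 54]
```

View pics/z7.png

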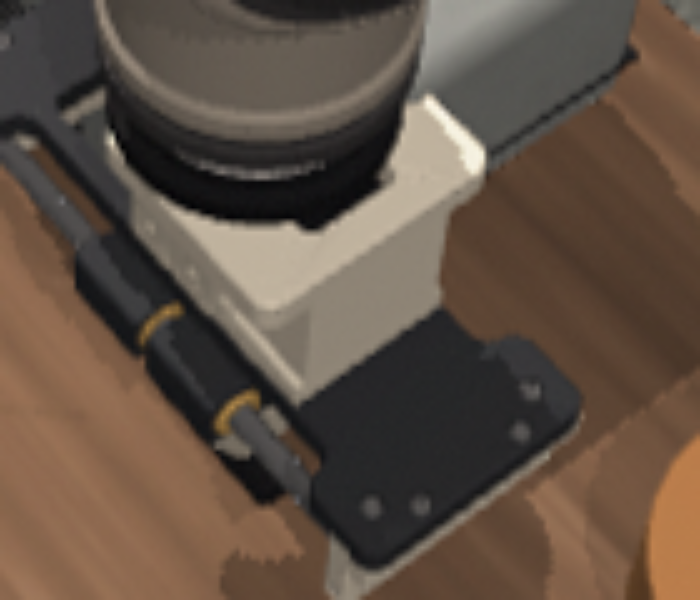

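```bash
python3 -c "
from h import *
for i in (4,7):
  p,d,K,T=load('top',i);W=world(d,K,T)
  m=(W[...,0]>.44)&(W[...,0]<.515)&(W[...,1]>.06)&(W[...,1]<.13)&(W[...,2]>.02)&(W[...,2]<.06)&(d>0)
  q=W[m];t=q[q[:,2]<.035]
  if len(t): print(i,len(q),cv2.minEnclosingCircle(t[:,:2].astype(np.float32)*1000),np.median(t[:,2]),q[:,2].max()); A=np.c_[t[:,:2],np.ones(len(t))];print(np.linalg.lstsq(A,t[:,2],rcond=None)[0])
from cell import status,ticket;s=status.observe();print(s['time'],s['tool_pos'],s['contact_force'])
print(ticket.hand_in())"
```

```text
7 677 ((476.4884948730469, 95.46182250976562), 29.861316680908203) 0.026777927998663416 0.05404250700581002
[0.00332315 0.00208853 0.02500939]
16.175 [ 0.49735471 -0.07210476  0.05960052] [3.52342058 0.7404296  6.17474566]
the job is handed in; nothing more can be done
None
```

I lifted the cap off the spout and set it open side down on the bare bench in front of the blower. I then pressed the dial bar down with the shut fingers and handed the job in at 16.2 s, still holding it at about the third click. The hand-in gives no verdict, so these are my own last checks:

- **Cap:** it stands at about (0.476, 0.095) m. Its skirt top measured 27 mm high against 28 mm nominal, it was level to within 0.004 rad, and nothing was touching it.
- **Dial:** the tool tip was at z = 0.0596 m, which puts the bar's middle at about 51 mm, the height given for the third click (1.05 rad). The depth points on the bar's visible end agree. The fingers were pressing with about 6 N. I could not read the dial's pointer line, because the gripper hid it.
- **Other things:** I saw nothing moved in the pictures, but I did not measure their positions again. The only contacts I felt were with the cap, the bench through the cap, and the bar.

No check failed. One could not be done: the top picture taken just after I let go of the cap gave no cap points, so the cap's resting position was measured only in the last picture.

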